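Re-seat a transport rack so the hold-down bar goes on

TASK

In the aluminium transport rack each of the three containers stands in the wrong cup, so their caps are not level and the hold-down bar cannot go on. Swap them round, using the free table as a resting spot: the silver flask belongs in the low white cup, the glass vial in the middle-height blue cup and the little black-capped pot in the high green cup. Then lay the hold-down bar with the red handle, handle up, fully into the notches of the rack's two ends over the three caps; keep the containers upright all the while and leave the phone and the black bottle where they are.

Things in the scene. Friction and masses are not known exactly. Their poses are not given: they have to be found in the camera images.
- flask_mid (a point): Small polished aluminium flask with screw cap, round, 41 mm diameter, 106 mm tall, 60 g, the straight body reaches to about 85 mm; point at its centre, half-way up (53 mm above its underside), z up. Starts in the high green cup.
- vial_mid (a point): Clear glass vial with white cap, round, body 45 mm diameter up to 47 mm, cap 36 mm diameter above it, 68 mm tall in all, 60 g; point at its centre, half-way up (34 mm above its underside), z up. Starts in the low white cup.
- pot_mid (a point): Tiny round pot with black cap, 33 mm diameter, 34 mm tall, 34 g; point at its centre, half-way up (17 mm above its underside), z up. Starts in the middle-height blue cup.
- low_cup_floor (a point): Low white riser cup, fixed in the rack: a round pedestal with a shallow flared recess 58 mm wide at its floor and 66 mm at its rim (outside 74 mm); the rim stands 10 mm above the recess floor. Point: centre of the recess floor, 12 mm above the table. The three cups stand in one row, 82 mm apart, in any order.
- middle_cup_floor (a point): Middle-height blue riser cup, fixed in the rack, same recess and rim as the white one; point: centre of the recess floor, 50 mm above the table.
- high_cup_floor (a point): High green riser cup, fixed in the rack, same recess and rim as the white one; point: centre of the recess floor, 84 mm above the table.
- bar_grip (a point): Hold-down bar lying on the table: aluminium flat 310 mm long (its y axis), 30 mm wide (its x axis), 10 mm thick, with a red handle block in the middle of its top, 20 mm wide (x), 56 mm long (y), reaching 38 mm above the bar's underside; 160 g. Point: centre of the handle, 24 mm above the underside of the bar. Either way round will do.
- bar_seat (a point): Fixed aluminium transport rack, 288 mm long (y axis, along the cups), 90 mm wide (x axis, pointing away from the robot). Point: middle of the rack at the height of the notch floors, 121 mm above the table. Each end cheek (10 mm thick, 139 mm from the middle) has in its top a notch 44 mm wide, between horns 139 mm high. The table within 170 mm of this point on the -x side is free.
- mobile: Bystander: a switched-off black phone lying on the table, 156 x 75 x 9 mm, origin at the centre of its underside, x along its length. Not to be moved.
- black_bottle: Bystander: black glass bottle with ball stopper, 66 x 85 x 97 mm, behind the rack, origin at the centre of its underside. Not to be moved.
Mind the look-alikes: they are no part of the job. Leave any orange look-alike of the part that bears flask_mid alone. What is shaped like the part that bears vial_mid but purple is not meant.

How it is judged:
By the outcome, as a careful person would: the job done as asked, in the order asked, and still so for the second after the job is handed in, with the robot touching nothing.
It also fails if it takes over 136 s, if anything falls off the work surface, if the arm or the gripper's body presses on something with over 40 N, if the wrist force passes 120 N, or if a joint passes its speed limit or range.

ROBOT

A 6-joint arm with a two-finger parallel gripper is mounted at the origin on a cart in front of the work surface, level with it; the furniture and walls round the work are solid. World frame = base frame: x ahead of the robot, y to its left, z up, the work surface at z = 0. Lengths are in m, angles in degrees, forces in N, time in s.
With the tool pointing down it reaches from about 0.325 to 0.85 m from the base axis. Payload 15.5 kg.
Tool frame: the origin (TCP) lies at the very end of the fingers, on their centre line; the grasp point (between the pads) lies arm.grip_depth behind it (arm.grip_depth is the distance from the TCP to the grasp point, in m); z points along the fingers, y is the direction in which the jaws open and shut (so a half turn about z gives the same grasp; the last joint's range is limited). The gripper opens to 91 mm and grips with 3 to 60 N. Pads are 32 mm wide; open, the fingers measure 118 mm over their backs; the gripper's body (76 mm by 178 mm) begins 60 mm behind the grasp point.
Start: joints at [58.7, 28.281, 77.091, -0, 74.628, -5.472], TCP at [0.272, 0.563, 0.214] pointing down, gripper open.
Joint ranges: [-166.48, 166.48], [-47.26, 123.95], [12.59, 153.08], [-70.14, 250.14], [6.76, 159.57], [-176.63, 176.63]. Speed limits (degrees/s): [108.29, 108.29, 147.25, 172.46, 172.46, 172.46].

INTERFACE

Orientations are given as a 3x3 rotation matrix whose columns are the frame's x, y, z axes.
In Python, from rig import arm gives the robot as it stands. Calls block until the motion is done:
- arm.move_to(position, orientation): joint-space move of the TCP to a pose.
- arm.move_l(position, orientation=None, feed=0.15): straight line of the TCP; orientation=None keeps the orientation; feed is the mean speed in m/s.
- arm.move_joints(angles): joint-space move.
- arm.grip(opening): finger opening in m; the grip force is fixed at half the most; returns when the fingers have stopped.
- arm.sleep(seconds).
- arm.solve_ik(position, orientation): joint angles nearest the present ones, or None.
- arm.snapshot(name): name is "scene" or "top" or "wrist"; returns the picture (480x640x3 uint8, red, green, blue); there is no depth.
- arm.get_calibration(name): a dict with "intrinsics" (3x3 intrinsics, pixels), "cam_to_world" (4x4, takes a point from camera to world coordinates). Camera axes: x right, y down, z forward; pixel columns grow to the right and rows downward; lengths in m; the calibration is good to about 2 mm. A picture is of the moment at which its call begins: read the wrist's pose just before it. get_calibration takes no time and is no camera call; for the wrist camera it gives the pose at the moment of the call.
A pose or a line that the arm cannot do raises arm.Unreachable and nothing moves.
- arm.sign_off(): hands the job in, once; it reports no verdict.
Readings, each from a call of its own:
- arm.current_t(): time.
- arm.current_joint_positions(): joint angles.
- arm.current_dq(): joint speeds.
- arm.current_tau(): joint torques, N m.
- arm.current_ee_pos(): TCP position.
- arm.current_tool_rot(): TCP orientation.
- arm.current_force(): force on the tool from outside, world axes, zero at the start.
- arm.current_torque(): the same for the moment, N m.
- arm.current_width(): finger opening in m.
Only numpy, scipy, OpenCV 4.12 (cv2) and the standard library are available. Lean on these libraries where they do the work, as an engineer would, in place of code of your own. Each camera call takes 0.05 s, during which the arm holds its last target. There are 200 camera calls.

## Working session

There is one attempt and no reset: what is moved stays moved. The work goes in short steps, each a Python script; the robot and the scene stay as the last script left them, time stands still between calls to the robot, and variables do not carry over. Pictures are saved under pics/ and viewed, about 12 in all and at most 16, crops included, and the job is handed in when it is done.

```bash
mkdir -p pics; ls; python3 - <<'E'
from rig import arm
import cv2,numpy as np
for n in("scene","top"):
    im=arm.snapshot(n); cv2.imwrite(f"pics/{n}0.png",im[:,:,::-1]); c=arm.get_calibration(n); print(n,np.round(c["intrinsics"],1).tolist(),np.round(c["cam_to_world"],3).tolist())
print(arm.grip_depth,arm.current_t(),arm.current_width())
print(np.round(arm.current_tool_rot(),3))
E
```

```text
pics
scene [[603.2, 0.0, 318.6], [0.0, 603.2, 241.5], [0.0, 0.0, 1.0]] [[0.868, -0.274, 0.413, -0.05], [-0.496, -0.482, 0.722, -1.138], [0.001, -0.832, -0.555, 0.993], [0.0, 0.0, 0.0, 1.0]]
top [[445.2, 0.0, 323.0], [0.0, 445.2, 238.3], [0.0, 0.0, 1.0]] [[0.022, -0.987, 0.16, 0.477], [-0.999, -0.028, -0.036, 0.012], [0.04, -0.159, -0.986, 1.016], [0.0, 0.0, 0.0, 1.0]]
0.0188 0.1 0.09112496812631572
[[-0.9    0.436 -0.001]
 [ 0.436  0.9   -0.001]
 [ 0.    -0.001 -1.   ]]
```

View pics/scene0.png

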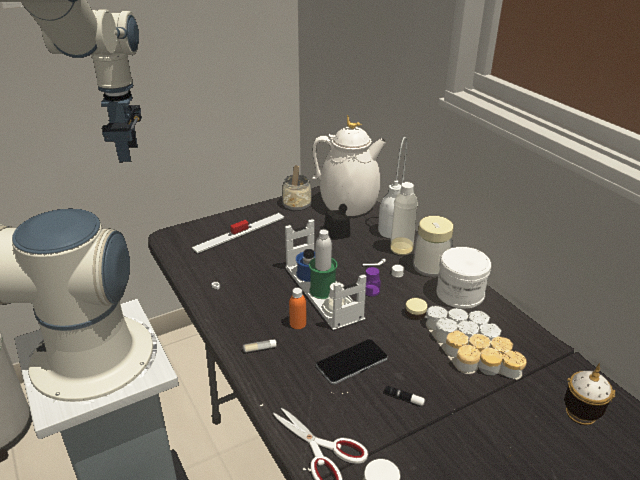

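View pics/top0.png

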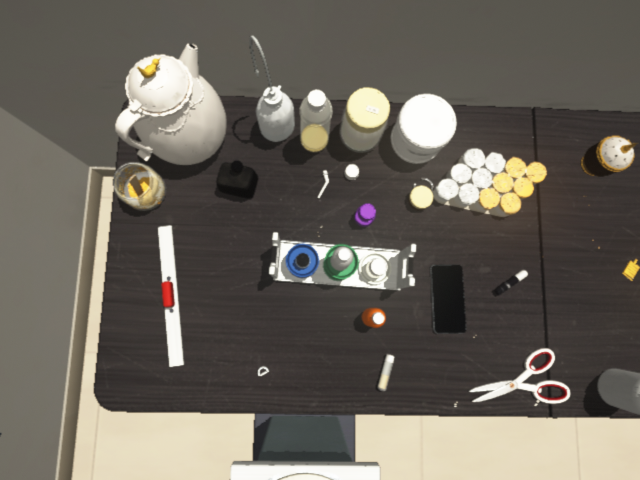

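Top view: the rack holds blue (302,261), green (342,262) and white (375,267). The silver flask is in green; the orange flask at (374,318) and the purple vial at (366,214) are the look-alikes. The bar's handle is at (168,294). Next I'll measure by colour masks and enlarge the rack.

```bash
cat > h.py <<'E'
from rig import arm
import cv2,numpy as np
def ray(cal,u,v,z):
    K=cal["intrinsics"];T=np.array(cal["cam_to_world"])
    d=T[:3,:3]@np.linalg.solve(np.array(K),[u,v,1.]); o=T[:3,3]
    return o+d*(z-o[2])/d[2]
def proj(cal,p):
    T=np.linalg.inv(np.array(cal["cam_to_world"])); q=np.array(cal["intrinsics"])@(T[:3,:3]@np.array(p)+T[:3,3]); return q[:2]/q[2]
def shot(name,f):
    c=arm.get_calibration(name); im=arm.snapshot(name)[:,:,::-1].copy(); cv2.imwrite(f"pics/{f}.png",im); return im,c
def mask(im,h0,h1,s=90,v=40): return cv2.inRange(cv2.cvtColor(im,cv2.COLOR_BGR2HSV),(h0,s,v),(h1,255,255))
def R(deg): # tool down, jaw (y) axis at angle deg from world x
    a=np.radians(deg); y=np.array([np.cos(a),np.sin(a),0]); z=np.array([0,0,-1.]); return np.stack([np.cross(y,z),y,z],1)
E
python3 - <<'E'
from h import *
c=arm.get_calibration("top"); im=cv2.imread("pics/top0.png")
def big(m): 
    cs,_=cv2.findContours(m,0,2); return max(cs,key=cv2.contourArea)
for n,h0,h1,z in(("blue",100,125,.060),("green",60,90,.094),("red",0,5,.038),("purple",130,150,.06),("orange",6,14,.1)):
    m=mask(im,h0,h1); 
    if n=="red": m[:,:140]=0; m[:,200:]=0
    if n=="orange": m[:300]=0;m[:,420:]=0
    k=big(m); x,y,w,h=cv2.boundingRect(k); (u,v),sz,a=cv2.minAreaRect(k)
    print(n,(x,y,w,h),(u,v),sz,a, np.round(ray(c,u,v,z),3), "corners",[np.round(ray(c,*q,z)[:2],3).tolist() for q in cv2.boxPoints(cv2.minAreaRect(k))])
g=cv2.inRange(im,(170,170,170),(255,255,255)); g[:220]=0; g[370:]=0; g[:,:155]=0; g[:,190:]=0
r=cv2.minAreaRect(big(g)); print("bar",r,[np.round(ray(c,*q,.010)[:2],3).tolist() for q in cv2.boxPoints(r)])
a=cv2.resize(im[225:335,255:425],None,fx=4.7,fy=4.7,interpolation=cv2.INTER_CUBIC); cv2.imwrite("pics/crop1.png",a)
E
```

```text
blue (286, 244, 33, 34) (302.0, 260.5) (31.819805145263672, 31.819805145263672) 45.0 [0.582 0.02  0.06 ] corners [[0.581, 0.069], [0.631, 0.022], [0.583, -0.028], [0.534, 0.019]]
green (325, 244, 33, 36) (341.8656005859375, 260.621337890625) (33.55426025390625, 30.404972076416016) 66.37062072753906 [ 0.58  -0.063  0.094] corners [[0.598, -0.019], [0.626, -0.077], [0.562, -0.106], [0.535, -0.049]]
red (161, 281, 13, 26) (167.0930938720703, 293.6172790527344) (25.328872680664062, 11.7094144821167) 85.2363510131836 [0.505 0.309 0.038] corners [[0.531, 0.325], [0.533, 0.301], [0.48, 0.292], [0.477, 0.317]]
purple (354, 203, 22, 23) (365.2500305175781, 214.25001525878906) (19.091880798339844, 22.62741470336914) 45.0 [ 0.688 -0.116  0.06 ] corners [[0.684, -0.083], [0.721, -0.118], [0.692, -0.148], [0.655, -0.113]]
orange (361, 307, 26, 21) (373.5, 317.0) (20.0, 25.0) 90.0 [ 0.466 -0.129  0.1  ] corners [[0.485, -0.103], [0.486, -0.154], [0.446, -0.154], [0.445, -0.103]]
bar ((170.04971313476562, 295.82177734375), (140.16673278808594, 14.337203025817871), 85.03025817871094) [[0.656, 0.352], [0.66, 0.32], [0.354, 0.271], [0.35, 0.301]]
```

View pics/crop1.png

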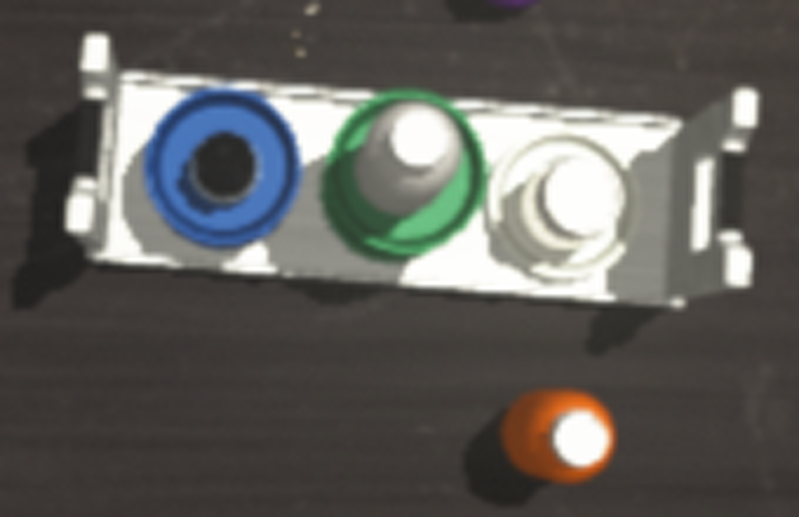

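```bash
cat >> h.py <<'E'
E
python3 - <<'E'
from h import *
c=arm.get_calibration("top")
f=lambda x,y,z: ray(c,255+x/4.7,225+y/4.7,z)
P={"hornL":f(88,130,.139),"hornR":f(741,185,.139),"blue":f(224,167,.060),"green":f(404,175,.094),"white":f(560,208,.022),"flasktop":f(413,137,.190),"vialtop":f(580,195,.080),"pottop":f(224,166,.084),"orangetop":f(581,438,.106)}
for k,v in P.items(): print(k,np.round(v,4))
d=P["hornL"]-P["hornR"]; print("rack len",np.linalg.norm(d),"dir",np.degrees(np.arctan2(d[1],d[0])), "mid",(P["hornL"]+P["hornR"])/2)
m=(P["hornL"]+P["hornR"])/2
a=np.degrees(np.arctan2(d[1],d[0]))-90
print("x axis ang",a)
arm.move_to([m[0]-.06,m[1],.36],R(a if a>-90 else a)); print(arm.current_joint_positions(),arm.current_t())
im,w=shot("wrist","w1"); print(np.round(w["cam_to_world"],3).tolist(),np.round(w["intrinsics"],1).tolist())
for k,v in P.items(): print(k,np.round(proj(w,v)))
E
```

```text
hornL [0.5874 0.076  0.139 ]
hornR [ 0.5713 -0.2008  0.139 ]
blue [0.5819 0.0191 0.06  ]
green [ 0.5767 -0.061   0.094 ]
white [ 0.5706 -0.1417  0.022 ]
flasktop [ 0.5816 -0.0568  0.19  ]
vialtop [ 0.5712 -0.1418  0.08  ]
pottop [0.5797 0.0189 0.084 ]
orangetop [ 0.4637 -0.1382  0.106 ]
rack len 0.2773503617432832 dir 86.68496071362419 mid [ 0.57934729 -0.06240279  0.139     ]
x axis ang -3.315039286375807
[-1.33295056e+01  1.33284474e+01  7.77106357e+01  8.35461694e-03
  8.89786356e+01 -1.00777677e+01] 2.5417
[[0.998, -0.054, -0.015, 0.525], [-0.056, -0.96, -0.276, 0.018], [-0.0, 0.276, -0.961, 0.53], [0.0, 0.0, 0.0, 1.0]] [[394.8, 0.0, 323.6], [0.0, 394.8, 237.9], [0.0, 0.0, 1.0]]
hornL [389.  55.]
hornR [377. 329.]
blue [374. 121.]
green [374. 196.]
white [364. 246.]
flasktop [393. 210.]
vialtop [370. 260.]
pottop [374. 121.]
orangetop [278. 270.]
```

View pics/w1.png

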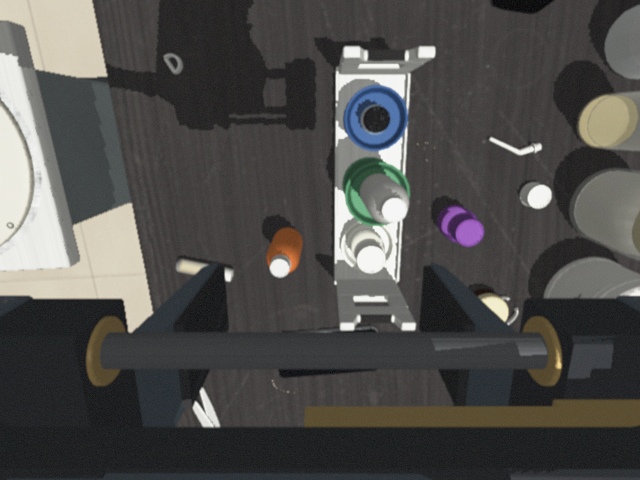

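Wrist view: the predicted points land within about 3 px (flask cap 393,208; pot 377,119; vial cap 370,258), so the positions hold. The silver flask stands in green, while the orange one at (280,265) and the purple one at (462,226) are distinct. First I'll move the flask to the table.

```bash
cat >> h.py <<'E'
A=-3.3
def pick(x,y,ztcp,d,zup,ang=A):
    o=R(ang); arm.grip(.091) if arm.current_width()<.088 else 0
    arm.move_l([x,y,zup],o,.3); arm.move_l([x,y,ztcp+.03],o,.2); arm.move_l([x,y,ztcp],o,.08)
    arm.grip(d-.012); w=arm.current_width(); print("grip",round(w,4),np.round(arm.current_force(),1))
    arm.move_l([x,y,zup],o,.15); print("lifted",round(arm.current_width(),4),round(arm.current_t(),1)); return abs(w-d)<.006
def place(x,y,ztcp,zup,ang=A):
    o=R(ang); z0=arm.current_ee_pos()[2]
    arm.move_l([x,y,max(zup,z0)],o,.2); arm.move_l([x,y,ztcp+.02],o,.15); arm.move_l([x,y,ztcp+.001],o,.05)
    print("down",np.round(arm.current_force(),1),np.round(arm.current_ee_pos(),4)); arm.grip(.091)
    arm.move_l([x,y,zup],o,.2); print("t",round(arm.current_t(),1))
E
python3 - <<'E'
from h import *
if pick(.5805,-.0565,.133,.041,.24): place(.452,.005,.049,.22)
im,c=shot("wrist","w2")
arm.move_l([.52,.02,.34],R(A),.3)
im,c=shot("wrist","w2"); print(proj(c,[.583,.021,.084]),proj(c,[.452,.005,.106]),proj(c,[.5713,-.1418,.080]),proj(c,[.5785,-.0615,.094]))
E
```

```text
grip 0.04 [-0.4 -0.5  0.6]
lifted 0.0396 6.0
down [-0.9 -0.3 -0.2] [0.4518 0.005  0.0496]
t 10.5
[381.15813037 197.04713678] [259.59877652 222.72720509] [373.23874285 329.73047306] [379.58389581 271.53189944]
```

View pics/w2.png

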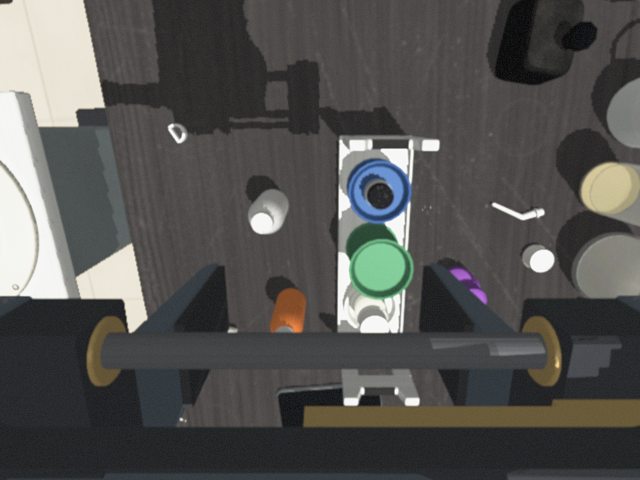

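The flask stands upright at (261,222), as predicted, and the pot and cup predictions hold within 3 px. Now the pot goes to green and the vial to blue.

```bash
python3 - <<'E'
from h import *
if pick(.5825,.022,.0635,.033,.18):
    place(.5795,-.060,.0975,.18)
    if pick(.5715,-.141,.036,.045,.20): place(.5825,.0215,.074,.20)
arm.move_l([.52,-.02,.36],R(A),.3)
im,c=shot("wrist","w3")
for p in([.5825,.0215,.118],[.5825,.0215,.060],[.5795,-.060,.118],[.5795,-.060,.094],[.572,-.1415,.022],[.452,.005,.106]): print(np.round(proj(c,p)))
E
```

```text
grip 0.0283 [0.5 0.6 0.4]
lifted 0.0285 15.0
down [-0.5  0.1 -0.1] [ 0.5794 -0.06    0.0984]
t 18.2
grip 0.0434 [0.7 0.4 0.8]
lifted 0.0429 22.1
down [ 0.2 -0.1  0.2] [0.5823 0.0215 0.0746]
t 26.1
[382. 161.]
[375. 156.]
[380. 237.]
[378. 231.]
[366. 275.]
[259. 182.]
```

View pics/w3.png

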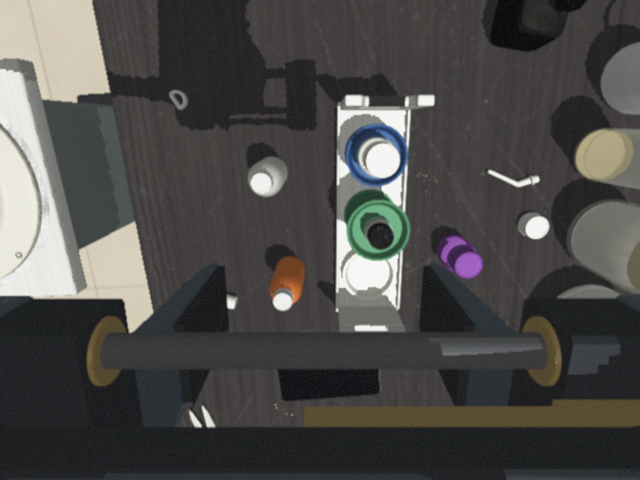

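The vial is in blue (381,157), the pot in green (379,235), and white (367,273) is empty; all are upright. Next the flask goes into white, then a look at the bar.

```bash
python3 - <<'E'
from h import *
if pick(.452,.005,.049,.041,.22): place(.572,-.140,.061,.22)
im,c=shot("wrist","w4a")
arm.move_l([.47,.06,.30],R(A),.3)
im,c=shot("wrist","w4a")
arm.move_to([.505,.235,.30],R(-3.3)); print(arm.current_joint_positions())
im,c=shot("wrist","w4"); print(np.round(c["cam_to_world"],3).tolist())
m=mask(im,0,6)|mask(im,174,180); cs,_=cv2.findContours(m,0,2); k=max(cs,key=cv2.contourArea); r=cv2.minAreaRect(k); print(r,ray(c,*r[0],.038),[np.round(ray(c,*q,.038)[:2],3).tolist() for q in cv2.boxPoints(r)]); print(proj(c,[.505,.310,.038]),proj(c,[.354,.286,.01]),proj(c,[.658,.336,.01]))
cv2.imwrite("pics/w4.png",np.hstack([cv2.resize(im,(400,300)),cv2.resize(cv2.imread("pics/w4a.png"),(400,300))]))
E
```

```text
grip 0.0399 [-0.2 -0.1 -0.1]
lifted 0.04 31.0
down [-0.5 -0.4 -0.8] [ 0.5717 -0.14    0.0616]
t 35.6
[ 1.87582175e+01  1.85645839e+01  7.94544575e+01 -1.87202564e-02
  8.20504418e+01  2.20701638e+01]
[[0.998, -0.055, -0.016, 0.511], [-0.057, -0.959, -0.276, 0.315], [-0.001, 0.277, -0.961, 0.47], [0.0, 0.0, 0.0, 1.0]]
((319.3701477050781, 126.9518051147461), (18.001983642578125, 51.13793182373047), 76.67547607421875) [0.50589072 0.31220879 0.038     ] [[0.478, 0.317], [0.53, 0.326], [0.534, 0.308], [0.481, 0.299]]
[318.65207872 129.17509883] [188.619286   158.36118024] [456.69492833  96.10380522]
```

View pics/w4.png

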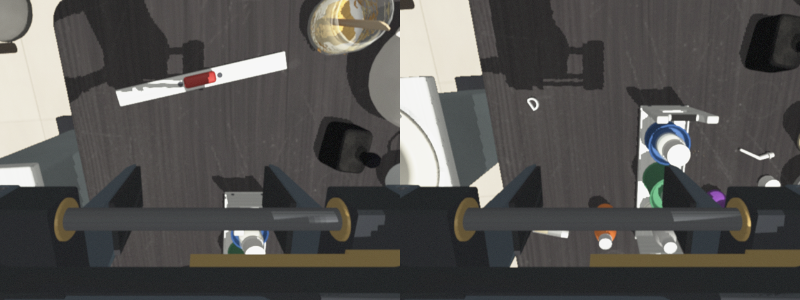

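The bar handle is at (.506,.311), angle 9.5°; both cameras agree to about 2 mm. The flask cap is visible in white, upright. Next I'll grasp the bar, carry it above the notches and check before lowering.

```bash
python3 - <<'E'
from h import *
arm.move_to([.506,.311,.20],R(-80.5)); print(np.round(arm.current_joint_positions(),1))
ok=pick(.506,.311,.0135,.020,.25,-80.5); print(ok)
if ok:
    arm.move_l([.579,-.061,.25],R(A),.12); arm.move_l([.579,-.061,.172],R(A),.1)
    print(np.round(arm.current_force(),1),arm.current_width(),arm.current_t())
im,c=shot("wrist","w5"); s,cs=shot("scene","s5"); t,ct=shot("top","t5")
z=.168
cv2.imwrite("pics/m5.png",np.hstack([cv2.resize(s[180:360,240:420],(400,400),interpolation=2),cv2.resize(t[190:340,260:430],(400,400),interpolation=2)]))
E
```

```text
[ 25.8  26.5  82.7  -0.   70.8 106.2]
grip 0.0199 [ 0.  -1.5  0.2]
lifted 0.0197 43.6
True
[ 0.7 -0.5 -1.9] 0.019978088365570884 47.8417
```

View pics/m5.png

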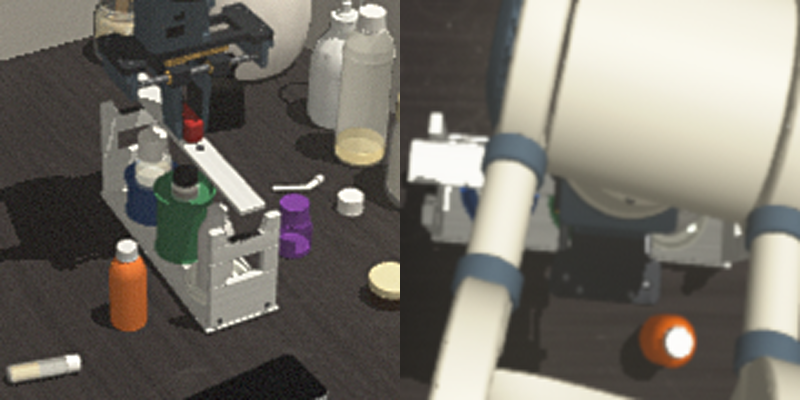

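View pics/w5.png

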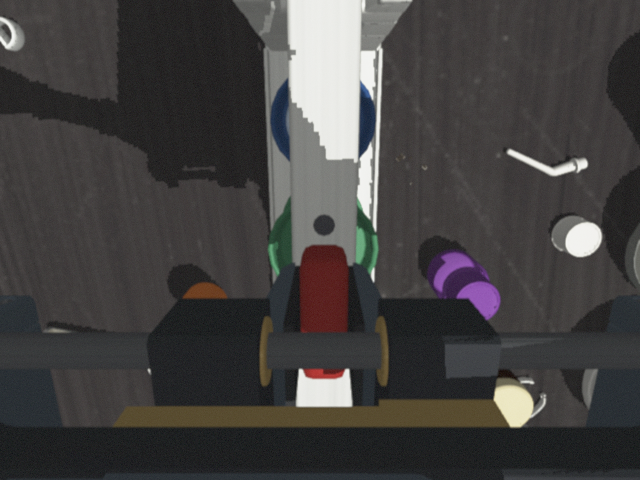

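The bar is held level and centred over the rack (bar edges 290–360, rack edges 268–378, midpoints within 2 px). Next I'll lower it while watching the force.

```bash
python3 - <<'E'
from h import *
for z in(.155,.147,.142,.138,.1365,.135,.1345):
    arm.move_l([.579,-.061,z],R(A),.03); f=arm.current_force(); print(z,np.round(f,1),round(arm.current_ee_pos()[2],4))
    if abs(f[2]+1.9)>6 or np.hypot(*f[:2])>8: break
s,cs=shot("scene","s6"); im,c=shot("wrist","w6")
cv2.imwrite("pics/m6.png",np.hstack([cv2.resize(s[180:360,240:420],(400,400),interpolation=2),cv2.resize(im[:,80:560],(400,400))]))
E
```

```text
0.155 [-1.   0.1 -1.3] 0.155
0.147 [-0.1 -0.2 -2.1] 0.1468
0.142 [-0.1  0.5 -2. ] 0.1418
0.138 [ 0.4  0.3 -1.4] 0.1378
0.1365 [ 0.8 -0.6 -1.7] 0.1364
0.135 [ 0.3  0.3 -2.1] 0.1349
0.1345 [-0.1  0.9 -2.3] 0.1345
```

View pics/m6.png

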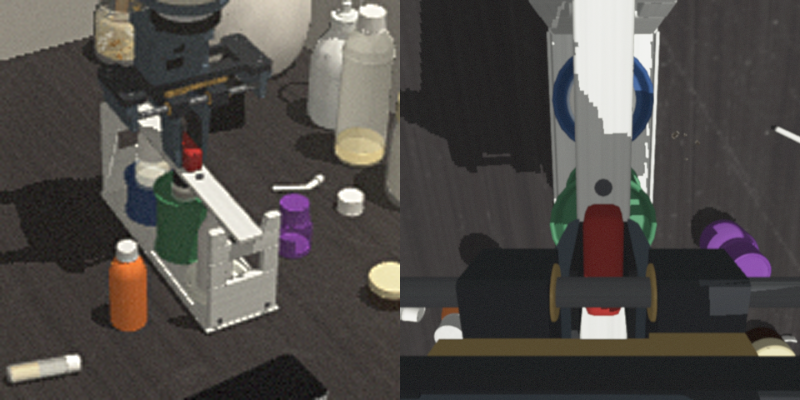

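The bar lies between the horns and no contact shows yet. I'll go on down to contact, release, retreat and look.

```bash
python3 - <<'E'
from h import *
for z in(.1338,.1332,.1326,.132):
    arm.move_l([.579,-.061,z],R(A),.02); f=arm.current_force(); print(z,np.round(f,1),round(arm.current_ee_pos()[2],4))
    if f[2]>0.5: break
arm.grip(.05); arm.move_l([.579,-.061,.25],R(A),.15); arm.move_l([.40,.25,.35],R(A),.3); print(arm.current_t())
s,cs=shot("scene","s7"); t,ct=shot("top","t7")
cv2.imwrite("pics/m7.png",np.hstack([cv2.resize(s[200:340,260:400],(400,400),interpolation=2),cv2.resize(t[210:330,260:430],(400,282),interpolation=2).__class__(0) if 0 else cv2.copyMakeBorder(cv2.resize(t[210:330,260:430],(400,282),interpolation=2),0,118,0,0,0)]))
E
```

```text
0.1338 [-4.1  1.3  9.2] 0.1345
53.775
```

View pics/m7.png

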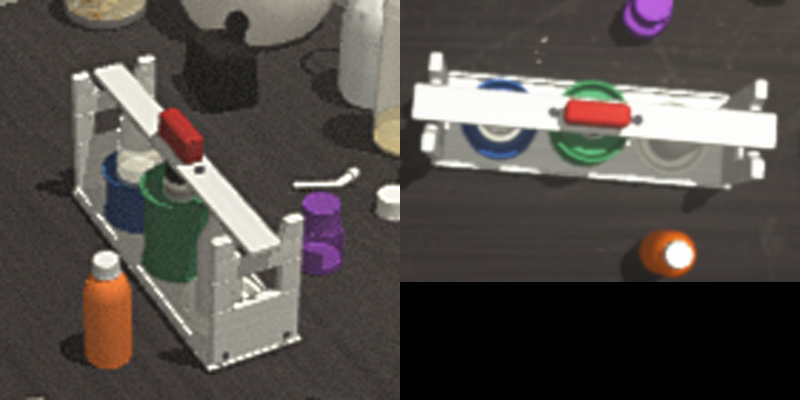

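```bash
python3 - <<'E'
from h import *
o=[]
for n,(y0,y1,x0,x1) in(("scene",(200,340,270,380)),("top",(225,310,255,425))):
    im=cv2.imread(f"pics/{n[0]}7.png"); c=arm.get_calibration(n); k=400/(x1-x0)
    a=cv2.resize(im[y0:y1,x0:x1],None,fx=k,fy=k,interpolation=2); r=R(A); ex=r[:,1]; ey=np.array([-ex[1],ex[0],0])
    pts=[np.array([.579,-.061,.131])+s*.015*ex+q*.155*ey for s,q in((1,1),(1,-1),(-1,-1),(-1,1))]
    P=np.array([(proj(c,p)-[x0,y0]+.5)*k for p in pts]); cv2.polylines(a,[P.astype(int)],1,(255,0,255),1)
    for p in([.572,-.14,.118],[.572,-.14,.03]): cv2.circle(a,tuple(int(v) for v in (proj(c,p)-[x0,y0]+.5)*k),3,(0,255,255),1)
    o.append(cv2.copyMakeBorder(a,0,max(0,510-a.shape[0]),0,0,0)[:510])
cv2.imwrite("pics/m8.png",np.hstack(o))
E
```

```text
(no output)
```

View pics/m8.png

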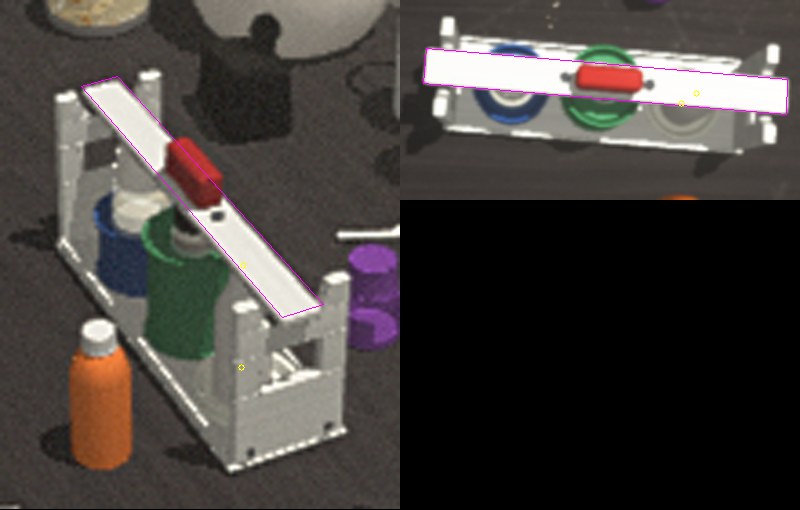

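The bar outline matches the predicted seated pose in both views, at notch height. The flask is hard to make out beneath it, so I'll take one wrist look from the side.

```bash
python3 - <<'E'
from h import *
arm.move_l([.40,.0,.35],R(A),.3); arm.move_l([.42,-.23,.25],R(A),.3)
im,c=shot("wrist","w9"); print(np.round(proj(c,[.572,-.14,.118])),np.round(proj(c,[.572,-.14,.03])),arm.current_t())
cv2.imwrite("pics/w9c.png",cv2.resize(im[0:330,260:640],None,fx=1.8,fy=1.8,interpolation=2))
E
```

```text
[524. 101.] [479. 106.] 55.9
```

View pics/w9c.png

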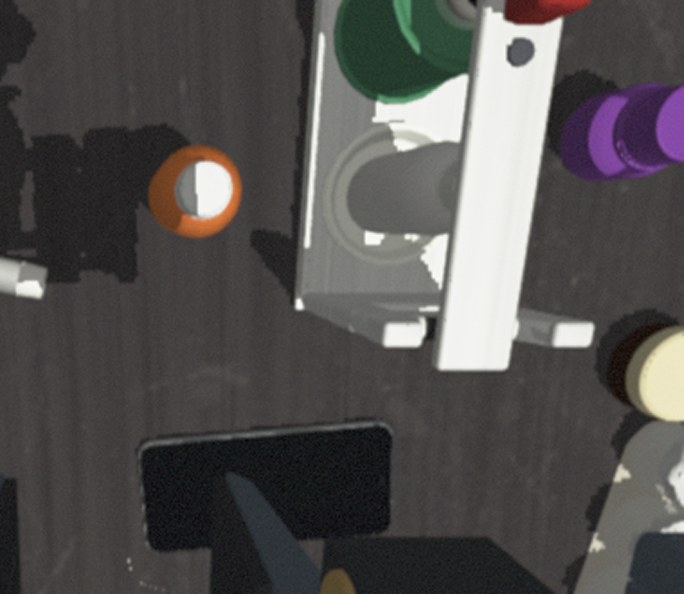

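The flask stands upright in the white cup under the bar (crop 400,190); the orange flask and phone are in place. I'm handing the job in.

```bash
python3 - <<'E'
from rig import arm
arm.sleep(.3); arm.sign_off(); print(arm.current_t())
E
```

```text
the job is handed in; nothing more can be done
the job is handed in; nothing more can be done
```

The job is done and handed in at about 56 s of the 136 s allowed. I rested the flask on the table, then moved the pot into the green cup, the vial into the blue cup and the flask into the white cup. Last, I laid the bar in the notches with its handle up.

- **Bar:** contact came with its underside at 121 mm, the height of the notch floors. Its outline matched the seated pose in both the scene and top views.
- **Containers:** the wrist pictures showed all three upright in their cups. The flask was confirmed by a last look from the side, because the bar hid it from above.
- **Bystanders and look-alikes:** the orange flask, purple vial, phone and bottle looked undisturbed in the pictures; I did not measure them again.
- **Readings that disagreed:** the two cameras differed by 2–3 mm on the pot and the green cup, so I averaged them. The gripper closed to 28 mm on the pot instead of 33 mm, but it held and was placed correctly.
- **Force:** it read 9 N at bar contact, the highest I saw.

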